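# Return a gem box through the spring flap

### The job

Put the gem box that stands on the deck of the return tray back into the tray's well, using the outsides or tips of the fingers only: with one finger push the self-closing flap open and keep it open, and with the other finger gently push the box along the deck past it until it drops over the edge and lies flat in the well. Do not squeeze or lift the box, do not let it touch the flap at any time, and do not shift any of the other boxes and tools. Then take the hand away so that the flap closes by itself.

Things in the scene. Friction and masses are not known exactly. Their poses are not given: they have to be found in the camera images.
- tray: Return tray, fixed, cream, grey deck, 380 x 172 mm. Origin on the table under the doorway; +x runs from the deck through the doorway into the well, +y left, z up. At x = 0 stand two steel jambs 8 mm thick, tops 61 mm above the table: y -86 to -73 mm, and +59 (10 mm hinge post) to +86 mm. Only the flap closes the way between them; nothing is above it.
- edge (a point): Middle of the deck's edge over the well, at tray x = +4, y = 0, z = 20 mm. The deck is flat without rims, top 20 mm above the table, tray x -205 to +4 mm, y -86 to +86 mm. A box pushed over the edge tips nose down and its tail may hang on the edge until it is pushed about 10 to 15 mm past it; then it drops flat.
- well (a point): Middle of the sunk well's black floor, tray x = +86, y = 0, z = 4 mm. The floor is 4 mm above the table (16 mm below the deck), reaches tray x = +169 mm and y = +-80 mm; the well is open above and its 6 mm walls are 40 mm high above the table.
- flap (a joint): Flap angle, rad: 0 shut, grows as it swings into the well (tray +x), 1.6 at most. Upright aluminium plate 4 mm thick, 34 mm high (23 to 57 mm above the table: it swings clear above boxes in the well). Upright hinge at tray x = 0, y = +64 mm. A damped spring shuts it in about 1 s, with 0.045 N m shut to 0.09 N m wide open (1 to 2 N at its middle).
- flap_end (a point): Middle of the upright free edge of the flap, 132 mm from the hinge (tray y = -68 mm when shut), 40 mm above the table.
- gembox: The box to be returned: a closed white display box with a stone on top, 40 x 40 x 14 mm, about 60 g, the only one on the deck. Origin at the centre of its underside, z up; it starts flat on the deck 95 to 140 mm before the flap, near the middle (tray y -10 to +10 mm), turned at most 0.2 rad from the tray's axes.
- wellbox1: White box like the one to be returned, 40 x 40 x 14 mm, already lying in the far part of the well. Leave alone. Origin: centre of the underside.
- wellbox2: A second such box in the far part of the well. Leave alone. Origin: centre of the underside.
- sidebox1: White box 40 x 40 x 14 mm on the table to the left of the tray. Leave alone. Origin: centre of the underside.
- sidebox2: Larger white box 52 x 52 x 18 mm on the table to the right of the tray. Leave alone. Origin: centre of the underside.
- loupe: Folding magnifier, 28 mm across with a 34 mm cover, 16 mm high, on the table to the left of the tray. Leave alone. Origin: under the lens.
- tweezers: Steel tweezers 145 mm long, 8 mm high, on the table to the right of the tray. Leave alone. Origin: middle, underside.
- torch: Small dark metal torch standing upright, 28 mm across, 110 mm high, on the table to the left of the tray. Leave alone. Origin: centre of the foot.
Things that resemble listed ones, but are neither listed nor needed, are in the scene too. Leave any blue or yellow look-alike of the gembox alone.

How it is judged:
By the outcome, as a careful person would: the job done as asked, in the order asked, and still so for the second after the job is handed in, with the robot touching nothing.
It also fails if it takes over 40 s, if anything falls off the work surface, if the arm or the gripper's body presses on something with over 40 N, if the wrist force passes 120 N, or if a joint passes its speed limit or range.

### The arm

A 7-joint arm with a two-finger parallel gripper is mounted at the origin on the work surface. World frame = base frame: x ahead of the robot, y to its left, z up, the work surface at z = 0. Lengths are in m, angles in rad, forces in N, time in s.
With the tool pointing down it reaches from about 0.425 to 0.875 m from the base axis. Payload 9.9 kg.
Tool frame: the origin (TCP) lies between the finger pads; the fingertips stand 8 mm ahead of it and the grasp point (between the pads) lies 11 mm behind it; z points along the fingers, y is the direction in which the jaws open and shut (so a half turn about z gives the same grasp; the last joint's range is limited). The gripper opens to 85 mm and grips with 20 to 120 N. Pads are 22 mm wide; open, the fingers measure 114 mm over their backs; the gripper's body (76 mm by 85 mm) begins 54 mm behind the grasp point. The pads swing forward as they close: fully open they stand 13 mm farther back than shut.
Start: joints at [1.131, 0.576, 0.025, 1.437, -0.015, 1.129, -0.057], TCP at [0.235, -0.633, 0.239] pointing down, gripper open.
Joint ranges: [-2.76, 2.76], [-0.34, 2.15], [-1.52, 1.57], [0.19, 2.46], [-1.09, 4.23], [0.17, 1.99], [-2.82, 2.82]. Speed limits (rad/s): [2.22, 2.22, 3.01, 3.01, 3.14, 3.14, 3.14].

### API

Orientations are given as a 3x3 rotation matrix whose columns are the frame's x, y, z axes.
In Python, from station import robot gives the robot as it stands. The module is installed in compiled form; this text tells all that it offers.
- The arm moves only by the shell command python3 -m pendant 'ROWS' [FORCE]. ROWS is JSON, a list that holds one entry, the list of rows, each a list of 7 numbers: the turn, a rotation vector about the world's x, y, z in degrees, then the shift along the world's x, y, z in m, then the finger opening in m, from 0 to 0.0854. In form: [[[wx, wy, wz, dx, dy, dz, hand], ...]]. A call has 1 to 10 rows; each row shifts and turns the pose as measured when the row begins; what a row does not reach is not made up. A row lasts 1/8 s, in which the tool goes at most 62.5 mm and 10.7 degrees, less where a joint would pass 70% of its speed; a pose out of reach is approached as far as the arm can. A call with a gripper value outside its range is refused whole. The fingers move at their own pace and stop on an object; FORCE is the grip in N (left out, the last holds). Time passes only in rows, so rows that do not move let the fingers close. It gives the time, the measured TCP pose, the force and the opening at its end, in the units of the state.
- robot.sense(): the state, without advancing time (a new reading comes with each control period).
- robot.snapshot(name): name is "side" or "top"; returns the picture (420x560x3 uint8, red, green, blue); there is no depth.
- robot.get_calibration(name): a dict with "K" (3x3 intrinsics, pixels), "extrinsics" (4x4, takes a point from camera to world coordinates). Camera axes: x right, y up, looking along -z (the intrinsics and any distortion apply to the point x, -y, -z); pixel columns grow to the right and rows downward; lengths in m; the calibration is good to about 2 mm. A picture is of the moment at which its call begins. get_calibration takes no time and is no camera call.
- robot.job_done(): hands the job in, once; it reports no verdict.
The state is a dict: "t": time; "qpos": joint angles; "dq": joint speeds; "tau": joint torques, N m; "eef_pos": TCP position; "tcp_rot": TCP orientation; "ft_force": force on the tool from outside, world axes, zero at the start; "torque": the same for the moment, N m; "width": opening from 0.0 (shut) to 1.0 (fully open).
Only numpy, scipy, OpenCV 4.12 (cv2) and the standard library are available. Lean on these libraries where they do the work, as an engineer would, in place of code of your own. Each camera call takes 0.05 s, during which the arm holds its last target.

## Working session

There is one attempt and no reset: what is moved stays moved. The work goes in short steps, Python scripts to look and compute and a shell command to move; the robot and the scene stay as the last step left them, time stands still between calls to the robot, and variables do not carry over. Pictures are saved under pics/ and viewed, and the job is handed in when it is done.

```bash
mkdir -p pics
python3 - <<'E'
from station import robot
import cv2,numpy as np
np.set_printoptions(precision=4,suppress=True)
for n in("side","top"):
    im=robot.snapshot(n); cv2.imwrite(f"pics/{n}0.png",im[:,:,::-1])
    c=robot.get_calibration(n); print(n,{k:v for k,v in c.items()})
s=robot.sense(); print(s)
E
```

```text
side {'K': array([[482.1127,   0.    , 281.9247],
       [  0.    , 482.1127, 208.1849],
       [  0.    ,   0.    ,   1.    ]]), 'extrinsics': array([[ 0.9516,  0.2098, -0.2245,  0.3747],
       [-0.3066,  0.6015, -0.7377, -0.5972],
       [-0.0197,  0.7708,  0.6368,  0.6178],
       [ 0.    ,  0.    ,  0.    ,  1.    ]])}
top {'K': array([[530.3527,   0.    , 281.5521],
       [  0.    , 530.3527, 203.9433],
       [  0.    ,   0.    ,   1.    ]]), 'extrinsics': array([[-0.0163,  0.9912, -0.1314,  0.4326],
       [-0.9997, -0.0182, -0.0134,  0.0095],
       [-0.0157,  0.1311,  0.9912,  0.9996],
       [ 0.    ,  0.    ,  0.    ,  1.    ]])}
{'t': 0.1, 'qpos': array([ 1.1312,  0.5764,  0.0249,  1.4378, -0.015 ,  1.129 , -0.0565]), 'dq': array([-0.0001, -0.0004, -0.0008, -0.0011,  0.0005,  0.002 ,  0.0005]), 'tau': array([  0.0063, -76.7308,   2.2577, -28.6608,   0.0158,   0.0086,
        -0.    ]), 'eef_pos': array([ 0.235 , -0.6324,  0.2386]), 'tcp_rot': array([[ 0.9374,  0.3484, -0.0006],
       [ 0.3484, -0.9374,  0.0013],
       [-0.0001, -0.0015, -1.    ]]), 'ft_force': array([-0.1593,  0.3825,  0.1101]), 'torque': array([-0.0538, -0.0156, -0.0245]), 'width': 1.0041051387040016}
```

View pics/top0.png

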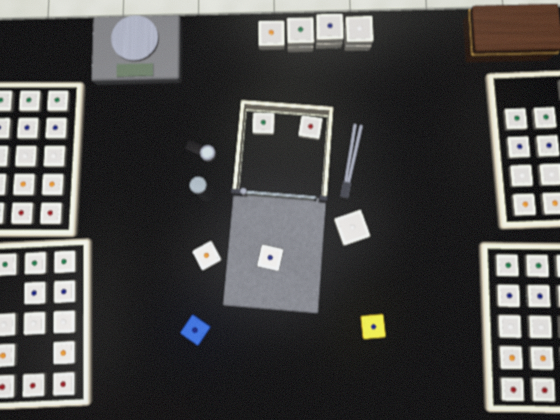

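View pics/side0.png

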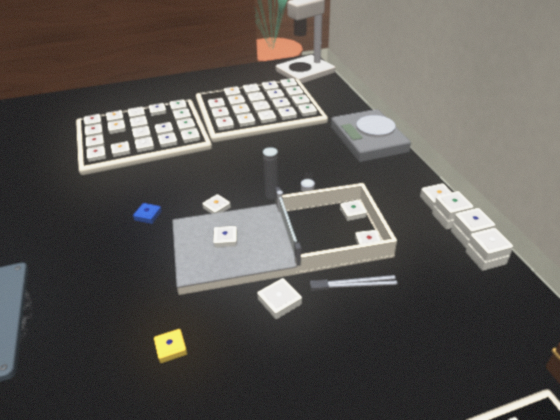

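The top view shows the grey deck (px about 225–325, 195–312), the gembox at (270,258), the flap line at row ~193, and well boxes at (263,122) and (311,126). The tray +x runs roughly along world +x (image up). Next I'll measure.

```bash
cat > h.py <<'E'
import numpy as np,cv2
from station import robot
np.set_printoptions(precision=4,suppress=True)
def ray(n,uv,z):
    c=robot.get_calibration(n);K=c["K"];E=c["extrinsics"]
    uv=np.atleast_2d(np.asarray(uv,float))
    d=np.c_[(uv[:,0]-K[0,2])/K[0,0],-(uv[:,1]-K[1,2])/K[1,1],-np.ones(len(uv))]@E[:3,:3].T
    o=E[:3,3]; z=np.broadcast_to(z,(len(uv),))
    return o+d*((z-o[2])/d[:,2])[:,None]
def proj(n,p):
    c=robot.get_calibration(n);K=c["K"];E=c["extrinsics"]
    q=(np.atleast_2d(p)-E[:3,3])@E[:3,:3]
    return np.c_[K[0,0]*q[:,0]/-q[:,2]+K[0,2],K[1,1]*-q[:,1]/-q[:,2]+K[1,2]]
E
python3 - <<'E'
from h import *
im=cv2.imread("pics/top0.png"); hsv=cv2.cvtColor(im,cv2.COLOR_BGR2HSV)
print("deck hsv",hsv[290,270],hsv[220,300], "blk",hsv[160,290],"box",hsv[250,265])
v=hsv[:,:,2];s=hsv[:,:,1]
# box
m=((v>165)).astype(np.uint8); 
n,l,st,ce=cv2.connectedComponentsWithStats(m)
for i in range(1,n):
    if 200<st[i,4]<2500 and 180<ce[i,0]<390: 
        c=cv2.findContours((l==i).astype(np.uint8),0,2)[0][0]; print(st[i],ce[i],cv2.minAreaRect(c))
m=((v>60)&(v<165)).astype(np.uint8); m[:200]=0
n,l,st,ce=cv2.connectedComponentsWithStats(m)
i=l[290,270]; c=cv2.findContours((l==i).astype(np.uint8),0,2)[0][0]
r=cv2.minAreaRect(c);print(r,cv2.boxPoints(r))
cv2.imwrite("pics/crop0.png",cv2.resize(im[90:330,170:400],None,fx=2.5,fy=2.5,interpolation=cv2.INTER_CUBIC))
E
```

```text
deck hsv [113  16 147] [116  14 147] blk [ 0  5 47] box [ 15   4 239]
[316  14  27  26 645] [329.386   26.3287] ((329.0, 26.5), (25.0, 26.0), 90.0)
[346  16  27  26 670] [359.0552  28.7627] ((359.0, 28.5), (25.0, 26.0), 90.0)
[287  18  27  25 637] [299.9152  30.0581] ((300.0, 30.0), (24.0, 26.0), 90.0)
[259  21  25  25 624] [270.9808  32.9808] ((271.0, 33.0), (24.0, 24.0), 90.0)
[233 100 100  96 931] [286.6015 133.5757] ((282.70587158203125, 147.3235321044922), (93.49303436279297, 88.73785400390625), 4.39870548248291)
[253 110  23  24 433] [263.1871 121.8545] ((263.4775695800781, 121.38103485107422), (21.785869598388672, 22.431814193725586), 3.3664605617523193)
[296 113  26  26 435] [309.6598 126.2276] ((307.4219665527344, 125.2572250366211), (26.305892944335938, 22.580493927001953), 8.746162414550781)
[345 125  17  57 219] [352.0685 153.6301] ((351.4822998046875, 152.82940673828125), (7.809495449066162, 56.5103759765625), 12.528807640075684)
[335 210  35  35 794] [351.7632 227.0882] ((351.73529052734375, 227.058837890625), (28.319522857666016, 28.117719650268555), 70.34617614746094)
[193 242  27  28 464] [206.2371 255.1099] ((206.2752227783203, 255.0825958251953), (21.67313575744629, 21.537677764892578), 61.69924545288086)
[257 245  26  26 502] [269.7669 257.4004] ((269.8146057128906, 257.3033447265625), (22.860715866088867, 23.0106258392334), 12.994616508483887)
[361 315  24  24 476] [372.6113 326.1807] ((372.68292236328125, 326.1463317871094), (22.96976089477539, 21.865446090698242), 83.6598129272461)
[181 316  28  29 439] [194.7221 329.6219] ((194.6912841796875, 329.5838928222656), (21.300031661987305, 21.627723693847656), 34.99201965332031)
((274.4482727050781, 253.12069702148438), (96.41580963134766, 113.27403259277344), 4.763641834259033) [[221.7034 305.5586]
 [231.1104 192.6759]
 [327.1931 200.6828]
 [317.7862 313.5655]]
```

View pics/crop0.png

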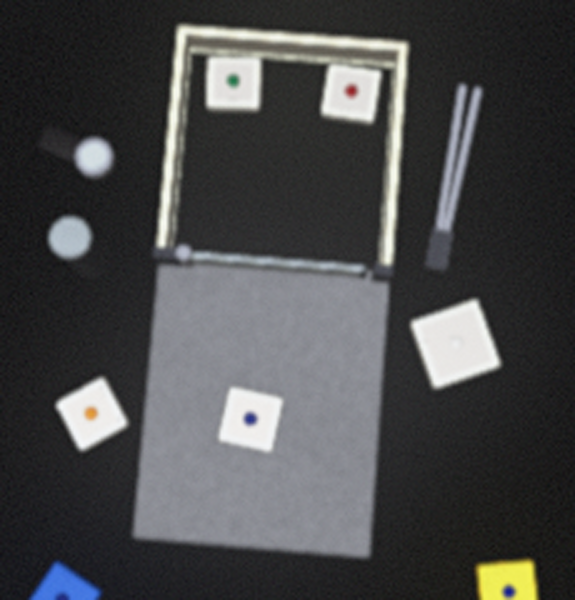

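```bash
cat >> h.py <<'E'
def linefit(P):
    vx,vy,x,y=cv2.fitLine(np.float32(P),cv2.DIST_HUBER,0,.01,.01).ravel(); return np.array([x,y]),np.array([vx,vy])
def tw(p,T):  # tray -> world
    o,a=T; c,s=np.cos(a),np.sin(a); p=np.atleast_2d(p); return np.c_[o[0]+c*p[:,0]-s*p[:,1],o[1]+s*p[:,0]+c*p[:,1]]
def wt(p,T):
    o,a=T; c,s=np.cos(a),np.sin(a); d=np.atleast_2d(p)[:,:2]-o; return np.c_[c*d[:,0]+s*d[:,1],-s*d[:,0]+c*d[:,1]]
E
python3 - <<'E'
from h import *
im=cv2.imread("pics/top0.png"); v=cv2.cvtColor(im,cv2.COLOR_BGR2GRAY).astype(float)
def cross(row,a,b,th=85):
    r=v[row,a:b]; i=np.where((r[:-1]-th)*(r[1:]-th)<0)[0]
    return None if len(i)==0 else [a+k+(th-r[k])/(r[k+1]-r[k]) for k in i]
L=[];R=[]
for y in range(212,302,3):
    a=cross(y,218,245);b=cross(y,305,334)
    if a:L.append((a[0],y))
    if b:R.append((b[-1],y))
N=[]
for x in range(230,316,4):
    r=v[295:330,x];i=np.where(r<85)[0][0]; N.append((x,295+i-1+(r[i-1]-85)/(r[i-1]-r[i])))
PL,PR,PN=[ray("top",p,.02)[:,:2] for p in(L,R,N)]
l,r,n=linefit(PL),linefit(PR),linefit(PN)
def X(a,b):
    t=np.linalg.solve(np.c_[a[1],-b[1]],b[0]-a[0]);return a[0]+t[0]*a[1]
cl,cr=X(l,n),X(r,n)
def ang(d): d=d*np.sign(d[0]); return np.arctan2(d[1],d[0])
print("near corners",cl,cr,np.linalg.norm(cl-cr), "angles",ang(l[1]),ang(r[1]),np.arctan2(*(cl-cr)[::-1])-np.pi/2)
a=(ang(l[1])+ang(r[1])+np.arctan2(*(cl-cr)[::-1])-np.pi/2)/3
o=(cl+cr)/2+.205*np.array([np.cos(a),np.sin(a)])
T=(o,a);print("T",T)
far=ray("top",[(240.8,100),(333.2,107.2)],.04); print("far corners tray(expect 175,+-86)",wt(far,T))
print("post(0,.064)",wt(ray("top",[(170+183/2.5,90+253/2.5)],.061),T))
print("free end",wt(ray("top",[(170+363/2.5,90+268/2.5)],.057),T))
m=(v>190).astype(np.uint8);n_,l_,st,ce=cv2.connectedComponentsWithStats(m)
i=l_[250,265];c=cv2.findContours((l_==i).astype(np.uint8),0,2)[0][0]
bp=ray("top",cv2.boxPoints(cv2.minAreaRect(c)),.034)
print("box corners tray",wt(bp,T),"centre",wt(bp.mean(0),T),bp.mean(0), "side",np.linalg.norm(bp[0]-bp[1]))
e=bp[1]-bp[0];print("box ang rel tray",np.degrees(np.arctan2(e[1],e[0])-a)%90)
print("side view check box",wt(ray("side",[(225,235)],.034),T))
E
```

```text
near corners [0.3793 0.1335] [ 0.3622 -0.039 ] 0.17330453 angles -0.097337514 -0.099787526 -0.098691106
T (array([0.5747, 0.0271], dtype=float32), np.float32(-0.098605394))
far corners tray(expect 175,+-86) [[ 0.1755  0.0863]
 [ 0.175  -0.0872]]
post(0,.064) [[0.0003 0.0638]]
free end [[ 0.0004 -0.0657]]
box corners tray [[-0.1295  0.0297]
 [-0.0899  0.0241]
 [-0.0956 -0.0148]
 [-0.135  -0.009 ]] centre [[-0.1125  0.0075]] [0.4635 0.0456 0.034 ] side 0.039929362514011434
box ang rel tray 81.96273133074799
side view check box [[-0.1142  0.0027]]
```

Geometry checks out: tray far corners come out at (175, ±87), the hinge at (0, 64) and the box side at 39.9 mm. The box is at tray (−112, 7), yaw −8°. I'll set the jaw axis 12° from tray x with the opening at 75 mm, so the rear finger is behind the box and the front finger leads it to the flap.

```bash
python3 - <<'E'
from h import *
T=(np.array([.5747,.0271]),-.0986)
for n,p,z in(("a",(207.5,152.5),.11),("b",(198,185),.11),("a",(207.5,152.5),.016),("b",(198,185),.016)): 
    w=ray("top",[p],z); print(n,z,w,wt(w,T),proj("side",w))
E
python3 -m pendant '[[[0,0,6.4,0.0193,0.057,0,0.075],[0,0,6.4,0.0193,0.057,0,0.075],[0,0,6.4,0.0193,0.057,0,0.075],[0,0,6.4,0.0193,0.057,0,0.075],[0,0,6.4,0.0193,0.057,0,0.075],[0,0,6.4,0.0193,0.057,0,0.075],[0,0,6.4,0.0193,0.057,0,0.075],[0,0,6.4,0.0193,0.057,0,0.075],[0,0,6.4,0.0193,0.057,0,0.075],[0,0,6.4,0.0193,0.057,0,0.075]]]' 20
```

```text
a 0.11 [[0.642  0.1473 0.11  ]] [[0.0551 0.1262]] [[300.5703 150.0369]]
b 0.11 [[0.5857 0.1634 0.11  ]] [[-0.0025  0.1367]] [[270.3087 151.0866]]
a 0.016 [[0.6641 0.1619 0.016 ]] [[0.0757 0.1429]] [[307.9935 182.6396]]
b 0.016 [[0.6019 0.1797 0.016 ]] [[0.012  0.1545]] [[277.0481 183.7404]]
t: 1.35
eef_pos: [0.4279, -0.0476, 0.2358]
tcp_rot: [[0.069, 0.998, -0.002], [0.998, -0.069, -0.003], [-0.003, -0.002, -1.0]]
ft_force: [1.1, -0.1, 0.3]
width: 0.879
```

The torch stands at tray (−2, 137), well outside the path. I'll finish the approach and start the descent.

```bash
python3 -m pendant '[[[0,0,5.2,0.019,0.049,0,0.075],[0,0,5.2,0.019,0.049,0,0.075],[0,0,0,0,0,-0.04,0.075],[0,0,0,0,0,-0.04,0.075],[0,0,0,0,0,-0.04,0.075],[0,0,0,0,0,-0.02,0.075],[0,0,0,0,0,0,0.075]]]'
python3 - <<'E'
from h import *
for n in("side","top"): cv2.imwrite(f"pics/{n}1.png",robot.snapshot(n)[:,:,::-1])
s=robot.sense();print(s["eef_pos"],s["ft_force"],s["width"],s["tcp_rot"])
a=cv2.imread("pics/side1.png")[150:330,150:400];cv2.imwrite("pics/s1c.png",cv2.resize(a,None,fx=3,fy=3,interpolation=2))
E
```

```text
t: 2.22
eef_pos: [0.4673, 0.0601, 0.0919]
tcp_rot: [[-0.129, 0.992, 0.0], [0.992, 0.129, 0.0], [0.0, 0.0, -1.0]]
ft_force: [0.8, 0.2, 0.6]
width: 0.881
[0.4683 0.0602 0.0933] [0.6256 0.0227 0.095 ] 0.8743975484569928 [[-0.1283  0.9917  0.0029]
 [ 0.9917  0.1283  0.0006]
 [ 0.0002  0.0029 -1.    ]]
```

View pics/s1c.png

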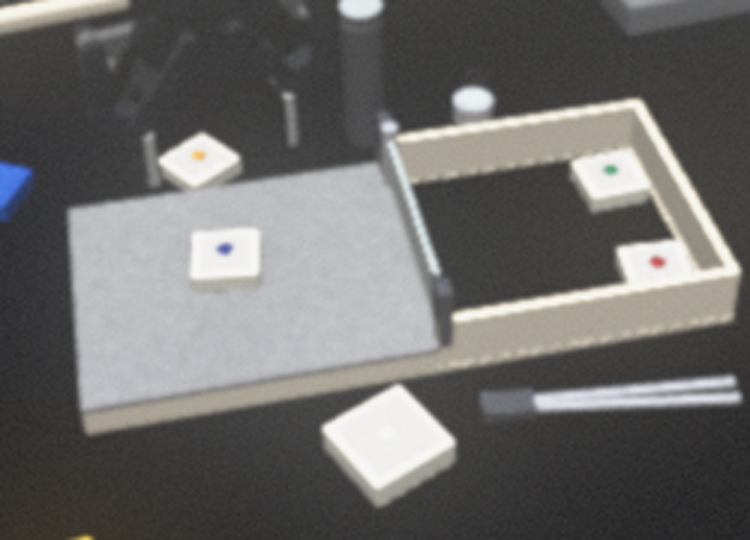

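View pics/top1.png

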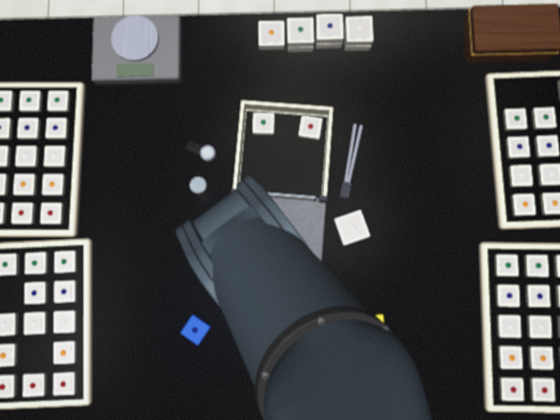

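The side view (2-3x crop) shows the two finger pads, tips at crop (153,187) and (293,146), i.e. px (201,212) and (248,199). I'll triangulate the tip height from them, using the plane of the jaw axis.

Run:
```python
from h import *
s=robot.sense();c=s["eef_pos"];u=s["tcp_rot"][:,1]
T=(np.array([.5747,.0271]),-.0986)
print("jaw deg rel tray",np.degrees(np.arctan2(u[1],u[0])+.0986),"tcp tray",wt(c,T))
for z in(.085,.09,.095,.1,.105):
    p=ray("side",[(201,212.3),(247.7,198.7)],z)[:,:2]-c[:2]
    print(z,"along",p@u[:2],"perp",p@np.array([-u[1],u[0]]))
```

```text
jaw deg rel tray 13.020098586653386 tcp tray [[-0.1092  0.0225]]
0.085 along [-0.0414  0.0451] perp [ 0.0006 -0.0006]
0.09 along [-0.0426  0.0431] perp [-0.0055 -0.0066]
0.095 along [-0.0439  0.041 ] perp [-0.0115 -0.0126]
0.1 along [-0.0452  0.0389] perp [-0.0175 -0.0186]
0.105 along [-0.0465  0.0368] perp [-0.0235 -0.0246]
```

```bash
python3 -m pendant '[[[0,0,0,-0.001,-0.005,-0.015,0.075],[0,0,0,-0.001,-0.005,-0.015,0.075],[0,0,0,0,0,-0.014,0.075],[0,0,0,0,0,-0.01,0.075],[0,0,0,0,0,0,0.075]]]'
python3 - <<'E'
from h import *
for n in("side",): cv2.imwrite(f"pics/{n}2.png",robot.snapshot(n)[:,:,::-1])
s=robot.sense();c=s["eef_pos"];u=s["tcp_rot"][:,1];print(c,s["ft_force"],s["width"])
T=(np.array([.5747,.0271]),-.0986);print("jaw deg rel tray",np.degrees(np.arctan2(u[1],u[0])+.0986),"tcp tray",wt(c,T))
a=cv2.imread("pics/side2.png")[150:330,150:400];cv2.imwrite("pics/s2c.png",cv2.resize(a,None,fx=3,fy=3,interpolation=2))
E
```

```text
t: 2.95
eef_pos: [0.4699, 0.0505, 0.0421]
tcp_rot: [[-0.127, 0.992, 0.012], [0.992, 0.127, 0.002], [0.0, 0.012, -1.0]]
ft_force: [-0.5, 0.6, -0.1]
width: 0.876
[0.4701 0.0506 0.0424] [-0.5252  0.3898  0.4079] 0.8744959388570315
jaw deg rel tray 12.941457785831263 tcp tray [[-0.1064  0.0131]]
```

View pics/s2c.png

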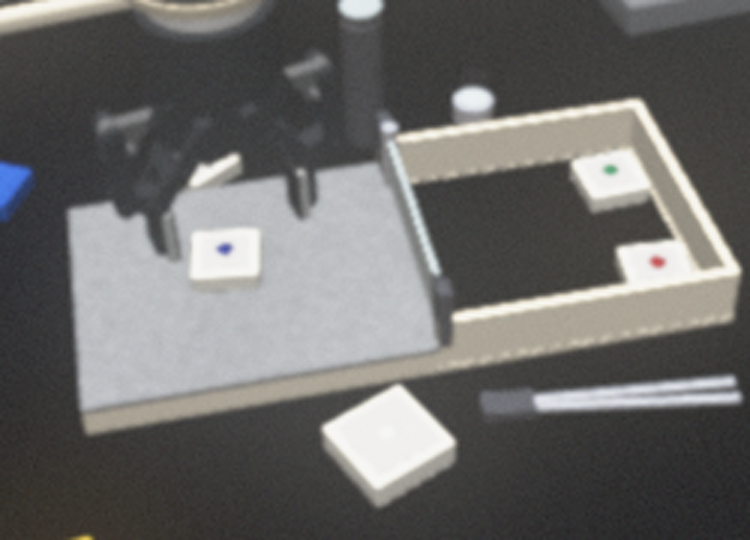

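Run:
```python
from h import *
s=robot.sense();c=s["eef_pos"];u=s["tcp_rot"][:,1]
for z in(.03,.035,.04,.045):
    p=ray("side",[(150+178/3,150+261/3),(150+165/3,150+255/3),(150+305/3,150+218/3)],z)[:,:2]-c[:2]
    print(z,"along",p@u[:2],"perp",p@np.array([-u[1],u[0]]))
```

```text
0.03 along [-0.0359 -0.0412  0.0471] perp [0.0034 0.0119 0.0056]
0.035 along [-0.0371 -0.0424  0.0452] perp [-0.002   0.0065  0.0002]
0.04 along [-0.0383 -0.0435  0.0433] perp [-0.0074  0.001  -0.0052]
0.045 along [-0.0395 -0.0447  0.0414] perp [-0.0128 -0.0044 -0.0106]
```

Tips stand at about TCP height (±2 mm). I'll level the tool and descend in small steps, watching the force.

```bash
python3 -m pendant '[[[0,0.7,0,-0.003,0,-0.008,0.075],[0,0,0,-0.001,0,-0.006,0.075],[0,0,0,0,0,0,0.075]]]'
python3 - <<'E'
from h import *
for n in("side",): cv2.imwrite(f"pics/{n}3.png",robot.snapshot(n)[:,:,::-1])
s=robot.sense();c=s["eef_pos"];u=s["tcp_rot"][:,1];print(c,s["ft_force"],s["width"])
T=(np.array([.5747,.0271]),-.0986);print("jaw deg rel tray",np.degrees(np.arctan2(u[1],u[0])+.0986),"tcp tray",wt(c,T))
a=cv2.imread("pics/side3.png")[170:270,170:320];cv2.imwrite("pics/s3c.png",cv2.resize(a,None,fx=5,fy=5,interpolation=2))
E
```

```text
t: 3.38
eef_pos: [0.4663, 0.0509, 0.0281]
tcp_rot: [[-0.127, 0.992, 0.0], [0.992, 0.127, 0.002], [0.002, 0.001, -1.0]]
ft_force: [0.0, 0.3, -1.2]
width: 0.877
[0.4665 0.0509 0.0283] [-0.2692  0.4812 -0.5076] 0.8789367793368971
jaw deg rel tray 12.952627375004917 tcp tray [[-0.1101  0.0131]]
```

View pics/s3c.png

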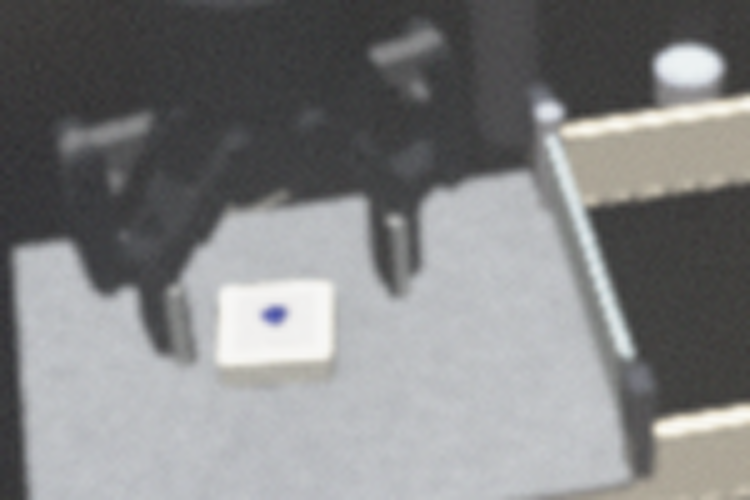

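Run:
```python
from h import *
s=robot.sense();c=s["eef_pos"];u=s["tcp_rot"][:,1]
T=(np.array([.5747,.0271]),-.0986)
for z in(.02,.025,.03,.035):
    w=ray("side",[(170+190/5,170+360/5),(170+400/5,170+295/5)],z);p=w[:,:2]-c[:2]
    print(z,"along",p@u[:2],"perp",p@np.array([-u[1],u[0]]),wt(w,T).ravel())
print(wt(ray("side",[(170+218/5,170+365/5),(170+333/5,170+360/5)],.034),T))
```

```text
0.02 along [-0.0363  0.045 ] perp [0.0018 0.0005] [-0.1458  0.0067 -0.0664  0.0237]
0.025 along [-0.0374  0.0431] perp [-0.0035 -0.0048] [-0.1458  0.0013 -0.067   0.0181]
0.03 along [-0.0386  0.0413] perp [-0.0088 -0.01  ] [-0.1457 -0.0041 -0.0676  0.0125]
0.035 along [-0.0397  0.0395] perp [-0.014  -0.0153] [-0.1456 -0.0095 -0.0682  0.007 ]
[[-0.1363 -0.0133]
 [-0.0965 -0.0201]]
```

Tips are about 3–5 mm above TCP height (the side view carries a few mm of bias). I'll lower TCP to ~21 mm for a tip at ~25 mm, then start pushing gently.

```bash
python3 -m pendant '[[[0,0,0,0,0,-0.004,0.075],[0,0,0,0,0,-0.003,0.075],[0,0,0,0,0,0,0.075],[0,0,0,0.005,-0.0006,0,0.075],[0,0,0,0.005,-0.0006,0,0.075],[0,0,0,0.005,-0.0008,0,0.075],[0,0,0,0.005,-0.0008,0,0.075],[0,0,0,0.005,-0.0008,0,0.075]]]'
cat > look.py <<'E'
import sys
from h import *
k=sys.argv[1]
im=robot.snapshot("side")[:,:,::-1]; cv2.imwrite(f"pics/side{k}.png",im)
s=robot.sense();c=s["eef_pos"];u=s["tcp_rot"][:,1];print(s["t"],c,s["ft_force"],s["width"],"tilt",s["tcp_rot"][:,2])
T=(np.array([.5747,.0271]),-.0986);print("jaw deg rel tray",np.degrees(np.arctan2(u[1],u[0])+.0986),"tcp tray",wt(c,T),"F",wt(c-.0375*u,T))
a=im[170:290,170:360];cv2.imwrite(f"pics/s{k}c.png",cv2.resize(a,None,fx=4,fy=4,interpolation=2))
E
python3 look.py 4
```

```text
t: 4.42
eef_pos: [0.4934, 0.0469, 0.0212]
tcp_rot: [[-0.127, 0.992, 0.001], [0.992, 0.127, 0.002], [0.002, 0.002, -1.0]]
ft_force: [-0.1, 0.1, 0.7]
width: 0.878
4.475 [0.4942 0.0468 0.0212] [ 0.6799 -0.5249 -0.1337] 0.8816408563091102 tilt [ 0.002  0.002 -1.   ]
jaw deg rel tray 12.91842942843556 tcp tray [[-0.0821  0.0117]] F [[-0.1186  0.0033]]
```

View pics/s4c.png

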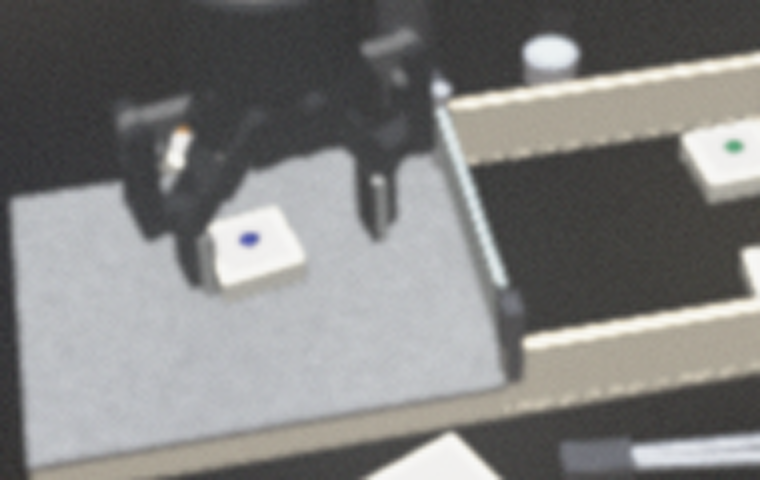

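```bash
cat > st.py <<'E'
import sys
from h import *
T=(np.array([.5747,.0271]),-.0986)
s=robot.sense();c=s["eef_pos"];u=s["tcp_rot"][:,1]
ref=ray("side",[(170+274/5,170+315/5)],.036)[0]
P=eval(sys.argv[1]);uv=[(170+x/4,170+y/4) for x,y in P]
w=ray("side",uv,.036); bias=np.append(tw([-.1125,.0075],T)[0],.036)-ref
print("bias",bias); w=w+bias; print("tray",wt(w,T)); d=w[:,:2]-c[:2]; print("along",d@u[:2],"perp",d@np.array([-u[1],u[0]]))
E
python3 st.py "[(250,239)]"
```

```text
bias [ 0.0016  0.0015 -0.    ]
tray [[-0.0979  0.0129]]
along [-0.0151] perp [0.0047]
```

The box has turned flush with the rear pad (stone at crop (250,239) → tray (−98, 13)). I'll continue with a slight drift to the right.

```bash
python3 -m pendant '[[[0,0,0,0.0055,-0.0013,0,0.075],[0,0,0,0.0055,-0.0013,0,0.075],[0,0,0,0.0055,-0.0013,0,0.075],[0,0,0,0.0055,-0.0013,0,0.075],[0,0,0,0.0055,-0.0013,0,0.075]]]'
python3 look.py 5
```

```text
t: 5.1
eef_pos: [0.523, 0.04, 0.0211]
tcp_rot: [[-0.127, 0.992, 0.001], [0.992, 0.127, 0.002], [0.002, 0.001, -1.0]]
ft_force: [-1.8, 1.1, 0.3]
width: 0.876
5.15 [0.5237 0.0399 0.0211] [ 0.0548  0.6332 -1.3029] 0.8794932520128398 tilt [ 0.0018  0.0021 -1.    ]
jaw deg rel tray 12.921561039954412 tcp tray [[-0.052   0.0077]] F [[-0.0885 -0.0007]]
```

View pics/s5c.png

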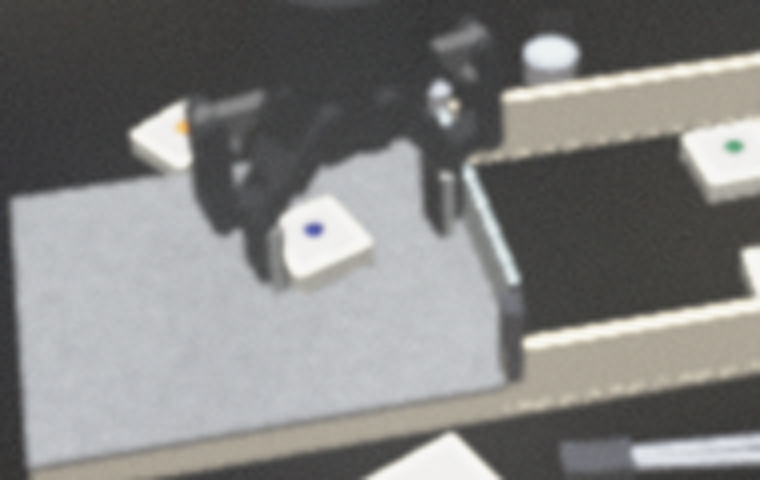

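```bash
python3 st.py "[(314,230),(303,279),(372,238),(333,196)]"
```

```text
bias [ 0.0016  0.0015 -0.    ]
tray [[-0.0688  0.0122]
 [-0.0787 -0.0186]
 [-0.0442  0.0007]
 [-0.0565  0.0334]]
along [-0.0154 -0.0319  0.006   0.0014] perp [ 0.0082 -0.0197 -0.0085  0.0261]
```

The box lags to the left on the pad (stone at crop (314,230): 8 mm left of pad centre, yaw about 20–29°). I'll back off, turn the jaw to about 5°, shift left and push again from there to straighten it.

```bash
python3 -m pendant '[[[0,0,0,-0.007,0.001,0,0.075],[0,0,-4,-0.007,0.002,0,0.075],[0,0,-4,-0.001,0.004,0,0.075],[0,0,0,0,0.004,0,0.075],[0,0,0,0,0,0,0.075]]]'
python3 look.py 6
```

```text
t: 5.78
eef_pos: [0.5069, 0.0513, 0.0212]
tcp_rot: [[0.015, 1.0, 0.002], [1.0, -0.015, 0.002], [0.002, 0.002, -1.0]]
ft_force: [0.8, -0.1, 0.2]
width: 0.882
5.825 [0.5068 0.0511 0.0212] [-0.279  -0.1517 -0.1833] 0.8834431370919722 tilt [ 0.002   0.0016 -1.    ]
jaw deg rel tray 4.79689801729735 tcp tray [[-0.0699  0.0172]] F [[-0.1073  0.014 ]]
```

View pics/s6c.png

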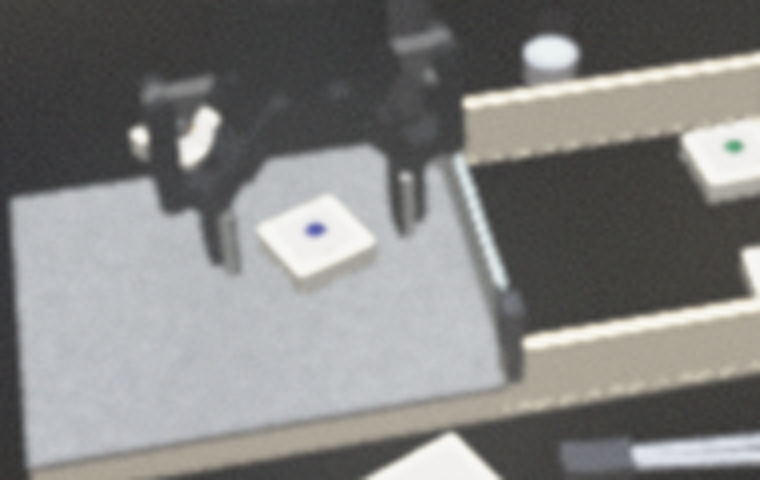

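```bash
cat > box.py <<'E'
import sys
from h import *
T=(np.array([.5747,.0271]),-.0986)
im=cv2.imread(f"pics/side{sys.argv[1]}.png");x,y=int(170+float(sys.argv[2])/4),int(170+float(sys.argv[3])/4)
m=((im.min(2)>195)).astype(np.uint8); r=np.zeros_like(m); r[y-35:y+35,x-35:x+35]=1; m*=r
m=cv2.morphologyEx(m,cv2.MORPH_CLOSE,np.ones((5,5)))
n,l,st,ce=cv2.connectedComponentsWithStats(m); i=l[y,x]; c=cv2.findContours((l==i).astype(np.uint8),0,1)[0][0][:,0]
w=ray("side",c,.034)[:,:2]+[.0016,.0015]; q=wt(w,T)
rr=cv2.minAreaRect(np.float32(q*1000)); print(st[i],"centre,size,ang",rr)
print("corners",cv2.boxPoints(rr))
E
python3 box.py 6 305 245; python3 st.py "[(315,230)]"
```

```text
[234 218  30  21 389] centre,size,ang ((-68.2369384765625, 14.162914276123047), (43.79286193847656, 44.89335632324219), 24.122406005859375)
corners [[-97.3949  25.7006]
 [-79.0476 -15.2724]
 [-39.0789   2.6252]
 [-57.4263  43.5982]]
bias [ 0.0016  0.0015 -0.    ]
tray [[-0.0683  0.0121]]
along [0.0011] perp [-0.0052]
```

```bash
python3 -m pendant '[[[0,0,0,0.005,-0.0005,0,0.075],[0,0,0,0.005,-0.0005,0,0.075],[0,0,0,0.005,-0.0008,0,0.075],[0,0,0,0.005,-0.0008,0,0.075],[0,0,0,0.005,-0.0008,0,0.075],[0,0,0,0.005,-0.0008,0,0.075]]]'
python3 look.py 7
```

```text
t: 6.58
eef_pos: [0.5373, 0.0464, 0.0207]
tcp_rot: [[0.013, 1.0, -0.001], [1.0, -0.013, 0.002], [0.002, -0.001, -1.0]]
ft_force: [-2.8, 0.6, 0.6]
width: 0.876
6.625 [0.5382 0.0462 0.0208] [-1.1303  0.1889 -0.5845] 0.8769814902786334 tilt [-0.      0.0016 -1.    ]
jaw deg rel tray 4.869603496371443 tcp tray [[-0.0382  0.0155]] F [[-0.0756  0.0123]]
```

View pics/s7c.png

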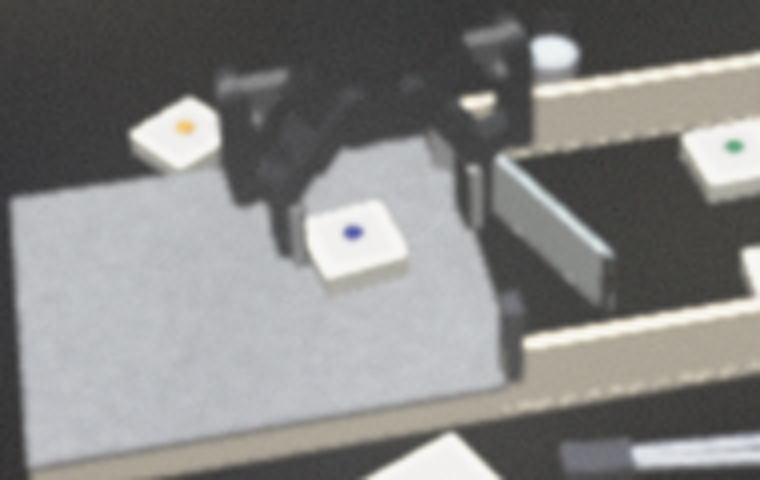

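```bash
python3 box.py 7 345 250; python3 st.py "[(353,232)]"
```

```text
[247 219  29  21 383] centre,size,ang ((-49.09729766845703, 8.110977172851562), (49.36201858520508, 45.06381607055664), 9.727471351623535)
corners [[-77.2305  26.1488]
 [-69.6164 -18.2671]
 [-20.9641  -9.9268]
 [-28.5782  34.4891]]
bias [ 0.0016  0.0015 -0.    ]
tray [[-0.0518  0.0067]]
along [-0.0143] perp [-0.0075]
```

```bash
python3 -m pendant '[[[0,0,0,0.0047,-0.0016,0,0.075],[0,0,0,0.0047,-0.0016,0,0.075],[0,0,0,0.0047,-0.0016,0,0.075],[0,0,0,0.0047,-0.0016,0,0.075]]]'
python3 look.py 8; python3 box.py 8 415 250
```

```text
t: 7.12
eef_pos: [0.5578, 0.0388, 0.0206]
tcp_rot: [[0.014, 1.0, -0.001], [1.0, -0.014, 0.001], [0.001, -0.001, -1.0]]
ft_force: [-2.3, 0.2, -0.2]
width: 0.878
7.175 [0.5586 0.0385 0.0207] [-0.5897  0.8383 -0.2267] 0.8823856500956977 tilt [-0.0001  0.0008 -1.    ]
jaw deg rel tray 4.813745178123767 tcp tray [[-0.0172  0.0098]] F [[-0.0545  0.0066]]
[259 219  25  21 411] centre,size,ang ((-29.23324203491211, 1.9643135070800781), (54.161869049072266, 43.68767547607422), 79.8901596069336)
corners [[-55.4916 -20.8618]
 [-12.4822 -28.5305]
 [ -2.9749  24.7904]
 [-45.9842  32.4591]]
```

View pics/s8c.png

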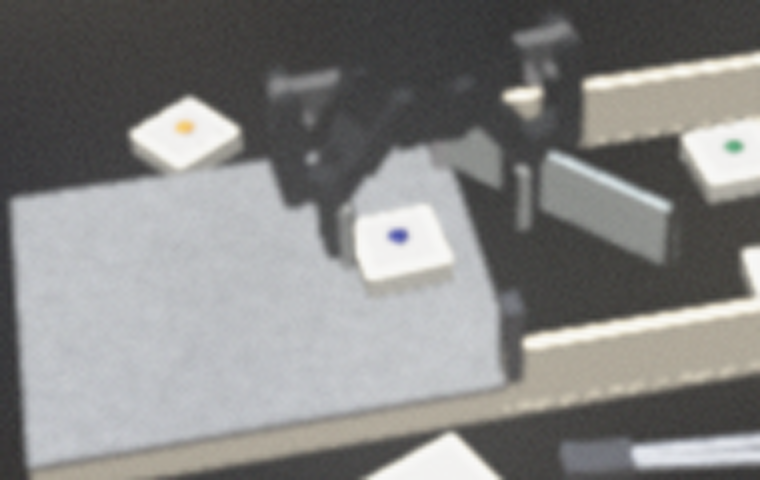

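```bash
python3 st.py "[(398,236),(372,281),(453,260),(430,206)]"
```

```text
bias [ 0.0016  0.0015 -0.    ]
tray [[-0.0325 -0.0007]
 [-0.0493 -0.0269]
 [-0.0118 -0.022 ]
 [-0.0143  0.0161]]
along [-0.0162 -0.0351  0.0027  0.0034] perp [-0.0091 -0.0339 -0.0321  0.006 ]
```

The flap is open and held by the front finger. The box is flush with the pad at tray (−32, −1), yaw 5°, but the pad is 9 mm left of its centre. I'll recentre the pad with a small back-shift-forward.

```bash
python3 -m pendant '[[[0,0,0,-0.004,0,0,0.075],[0,0,0,-0.001,-0.0045,0,0.075],[0,0,0,0,-0.0035,0,0.075],[0,0,0,0.005,-0.0005,0,0.075],[0,0,0,0.005,-0.0005,0,0.075],[0,0,0,0.005,-0.0005,0,0.075],[0,0,0,0.005,-0.0005,0,0.075],[0,0,0,0.005,-0.0005,0,0.075]]]'
python3 look.py 9
```

```text
t: 8.18
eef_pos: [0.58, 0.0271, 0.0208]
tcp_rot: [[0.015, 1.0, 0.0], [1.0, -0.015, 0.001], [0.001, 0.0, -1.0]]
ft_force: [-1.9, -0.4, 0.4]
width: 0.879
8.225 [0.5808 0.027  0.0208] [ 0.4896 -0.5234 -0.4888] 0.8810246028987229 tilt [ 0.001   0.0007 -1.    ]
jaw deg rel tray 4.793215723446147 tcp tray [[0.0061 0.0005]] F [[-0.0313 -0.0026]]
```

View pics/s9c.png

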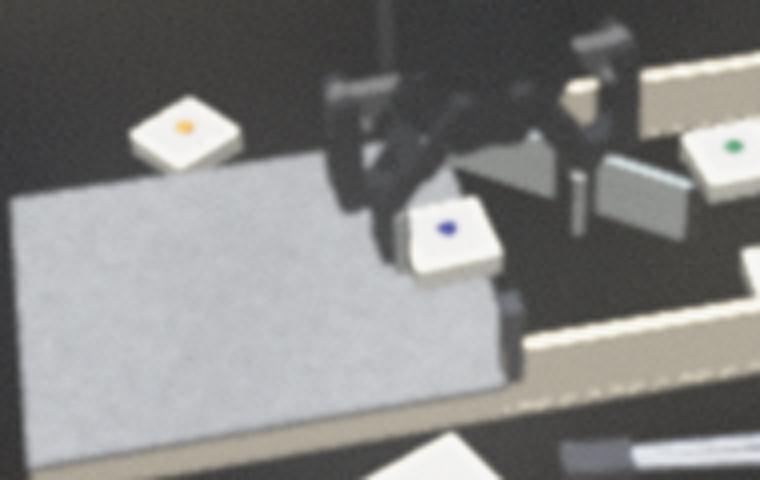

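```bash
python3 st.py "[(447,228),(500,250),(478,199)]"
```

```text
bias [ 0.0016  0.0015 -0.    ]
tray [[-0.0099 -0.0005]
 [ 0.01   -0.0204]
 [ 0.0082  0.0157]]
along [-0.016   0.0022  0.0034] perp [ 0.0003 -0.0212  0.015 ]
```

Centred and flush, with the nose just past the edge and the flap wide open and clear. I'll keep pushing.

```bash
python3 -m pendant '[[[0,0,0,0.0045,-0.0006,0,0.075],[0,0,0,0.0045,-0.0006,0,0.075],[0,0,0,0.0045,-0.0006,0,0.075],[0,0,0,0.0045,-0.0006,0,0.075],[0,0,0,0.0045,-0.0006,0,0.075]]]'
python3 look.py 10
```

```text
t: 8.85
eef_pos: [0.6048, 0.0238, 0.0208]
tcp_rot: [[0.015, 1.0, 0.001], [1.0, -0.015, 0.001], [0.001, 0.001, -1.0]]
ft_force: [-1.3, -0.1, -0.1]
width: 0.88
8.9 [0.6056 0.0236 0.0209] [-0.1762  0.1013  0.723 ] 0.8791049356524414 tilt [ 0.002   0.0007 -1.    ]
jaw deg rel tray 4.775501855066721 tcp tray [[ 0.0311 -0.0004]] F [[-0.0062 -0.0035]]
```

View pics/s10c.png

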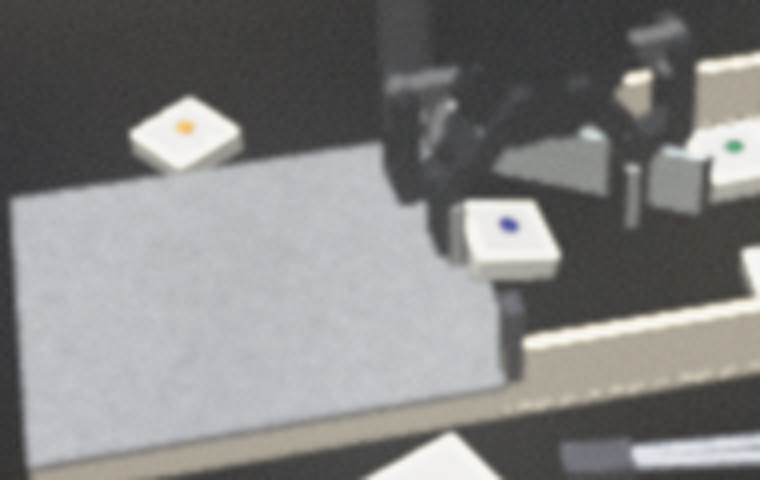

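The box is tipping nose-down over the edge and the flap is well clear. I'll continue past the edge.

```bash
python3 -m pendant '[[[0,0,0,0.0045,-0.0006,0,0.075],[0,0,0,0.0045,-0.0006,0,0.075],[0,0,0,0.004,-0.0005,0,0.075],[0,0,0,0.004,-0.0005,0,0.075]]]'
python3 look.py 11
```

```text
t: 9.4
eef_pos: [0.6237, 0.0213, 0.0208]
tcp_rot: [[0.015, 1.0, 0.002], [1.0, -0.015, 0.001], [0.001, 0.002, -1.0]]
ft_force: [-1.3, -0.3, -0.5]
width: 0.881
9.45 [0.6243 0.0212 0.0209] [-0.4076 -1.2411 -0.3937] 0.8798661609741996 tilt [ 0.0026  0.0008 -1.    ]
jaw deg rel tray 4.766859247637112 tcp tray [[ 0.05  -0.001]] F [[ 0.0126 -0.0041]]
```

View pics/s11c.png

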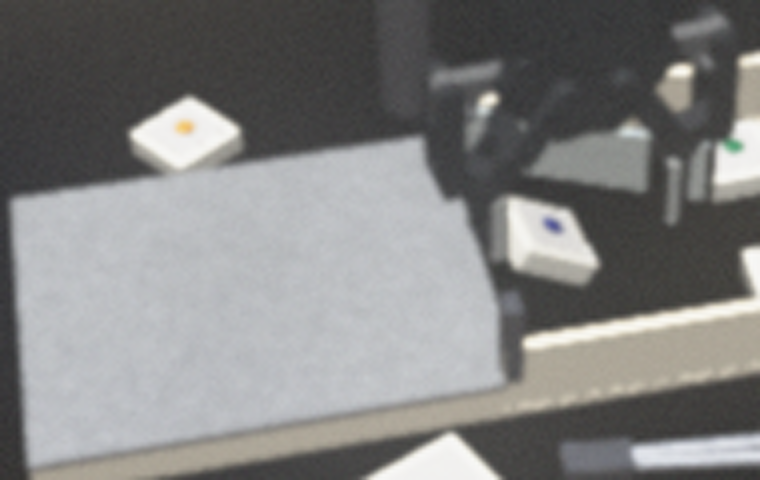

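```bash
python3 -m pendant '[[[0,0,0,0.003,-0.0003,0,0.075],[0,0,0,0.003,-0.0003,0,0.075],[0,0,0,0,0,0,0.075]]]'
python3 look.py 12
```

```text
t: 9.82
eef_pos: [0.6309, 0.0205, 0.0208]
tcp_rot: [[0.015, 1.0, 0.003], [1.0, -0.015, 0.001], [0.001, 0.003, -1.0]]
ft_force: [-0.1, -0.6, -0.4]
width: 0.88
9.875 [0.6308 0.0205 0.0209] [-0.221  -0.2198 -0.0352] 0.878121990159868 tilt [ 0.0028  0.0007 -1.    ]
jaw deg rel tray 4.762892609651955 tcp tray [[ 0.0565 -0.0011]] F [[ 0.0191 -0.0042]]
```

View pics/s12c.png

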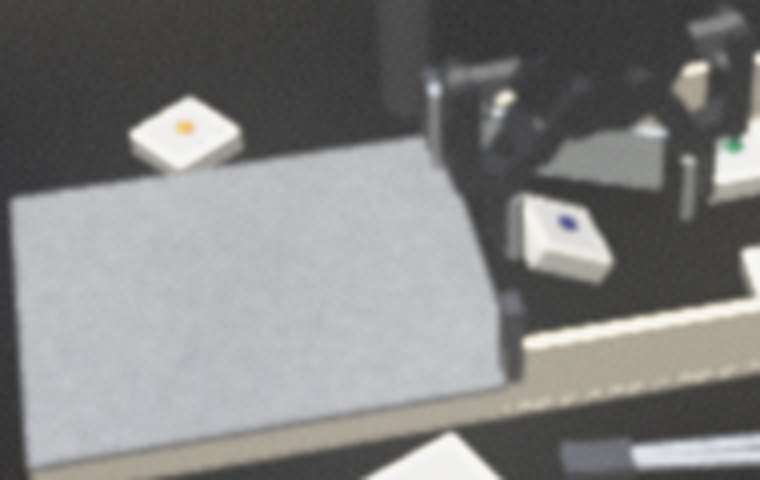

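The tail is still hanging. I'll push a bit further, turning the hand slightly so the front finger stays well on the flap.

```bash
python3 -m pendant '[[[0,0,2,0.003,0,0,0.075],[0,0,2,0.003,0,0,0.075],[0,0,0,0,0,0,0.075]]]'
python3 look.py 13
```

```text
t: 10.25
eef_pos: [0.6371, 0.0205, 0.0209]
tcp_rot: [[-0.06, 0.998, 0.003], [0.998, 0.06, 0.001], [0.001, 0.003, -1.0]]
ft_force: [0.3, -0.7, -1.0]
width: 0.881
10.3 [0.6371 0.0205 0.021 ] [ 0.0847 -0.756   0.1412] 0.8776722148774289 tilt [ 0.0027  0.0008 -1.    ]
jaw deg rel tray 9.043926032134298 tcp tray [[ 0.0627 -0.0005]] F [[ 0.0257 -0.0064]]
```

View pics/s13c.png

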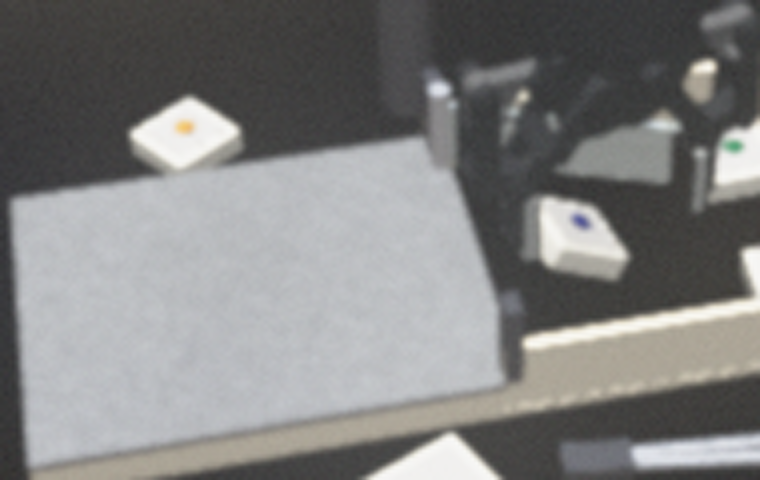

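Run:
```python
from h import *
T=(np.array([.5747,.0271]),-.0986)
a=cv2.imread("pics/side13.png")[200:260,270:350];cv2.imwrite("pics/z13.png",cv2.resize(a,None,fx=9,fy=9,interpolation=2))
c,s=np.cos(np.radians(9)),np.sin(np.radians(9))
for til in(0,12,24):
  t=np.radians(til)
  out=[]
  for lx,ly,lz in((0,20,14),(0,-20,14),(40,-20,14),(40,20,14),(20,0,16)):
    X=lx*np.cos(t)+lz*np.sin(t); Z=-lx*np.sin(t)+lz*np.cos(t)+40*np.sin(t)+4
    x=25.7-5*np.sin(t)+c*X-s*ly; y=-6.4+s*X+c*ly
    w=tw(np.array([[x,y]])/1000,T)[0]-[.0016,.0015]; out.append(((proj("side",[w[0],w[1],Z/1000])[0]-[270,200])*9).round())
  print(til,[tuple(o.astype(int)) for o in out])
```

```text
0 [(np.int64(247), np.int64(240)), (np.int64(323), np.int64(363)), (np.int64(504), np.int64(311)), (np.int64(423), np.int64(191)), (np.int64(374), np.int64(268))]
12 [(np.int64(255), np.int64(208)), (np.int64(332), np.int64(330)), (np.int64(508), np.int64(310)), (np.int64(427), np.int64(191)), (np.int64(383), np.int64(251))]
24 [(np.int64(263), np.int64(180)), (np.int64(341), np.int64(302)), (np.int64(504), np.int64(314)), (np.int64(423), np.int64(194)), (np.int64(387), np.int64(239))]
```

View pics/z13.png

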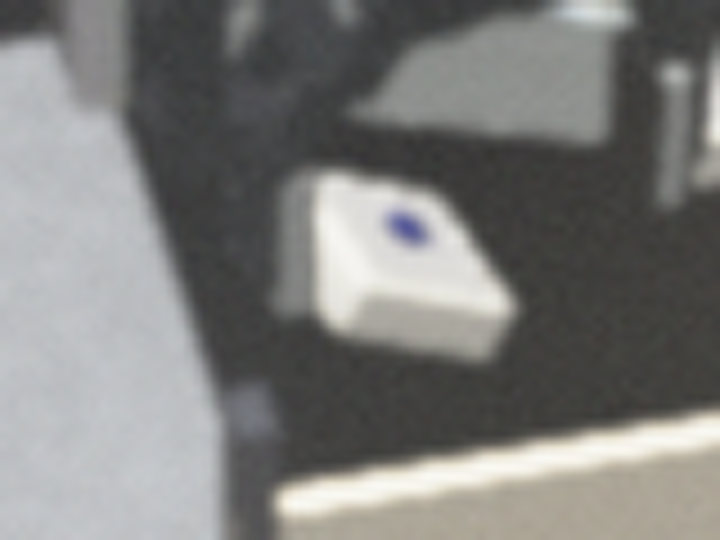

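The box is past the edge (tail ~20 mm beyond it) but its tail is propped by friction on the rear pad, tilted ~24°. Backing the pad off a few mm should let it drop, and the flap stays held.

```bash
python3 -m pendant '[[[0,0,0,-0.008,0.0008,0,0.075],[0,0,0,0,0,0,0.075]]]'
python3 look.py 14
```

```text
t: 10.55
eef_pos: [0.6284, 0.0212, 0.0209]
tcp_rot: [[-0.059, 0.998, 0.003], [0.998, 0.059, 0.001], [0.001, 0.003, -1.0]]
ft_force: [-0.9, -1.0, 0.5]
width: 0.877
10.6 [0.6288 0.0212 0.021 ] [-1.0913 -0.2481 -0.5624] 0.8753977426864007 tilt [ 0.0031  0.0008 -1.    ]
jaw deg rel tray 9.014680298255156 tcp tray [[ 0.0544 -0.0005]] F [[ 0.0174 -0.0064]]
```

View pics/s14c.png

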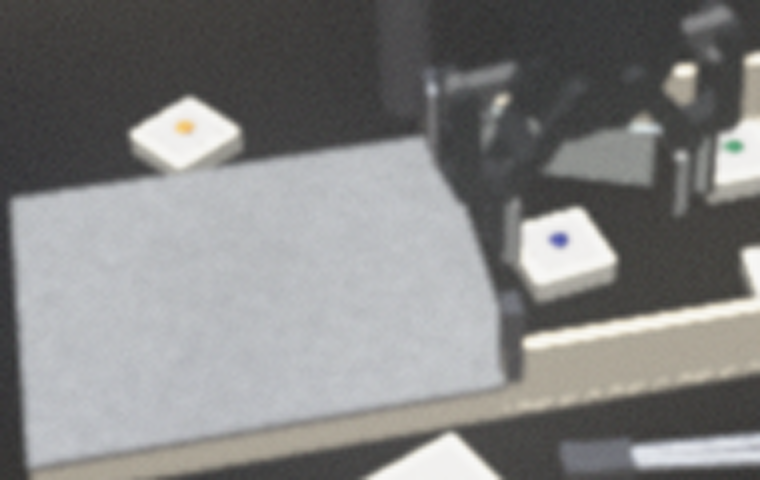

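The box now lies flat in the well, with both fingertips above it. I'll lift straight up so the flap closes.

```bash
python3 -m pendant '[[[0,0,0,0,0,0.015,0.075],[0,0,0,0,0,0.03,0.075],[0,0,0,0,0,0.04,0.075],[0,0,0,0,0,0.04,0.075],[0,0,0,0,0,0.04,0.075],[0,0,0,-0.03,-0.04,0.02,0.075],[0,0,0,-0.03,-0.05,0,0.075],[0,0,0,-0.03,-0.05,0,0.075],[0,0,0,-0.02,-0.05,0,0.075],[0,0,0,0,-0.05,0,0.075]]]'
python3 -m pendant '[[[0,0,0,0,-0.05,0,0.075],[0,0,0,0,-0.05,0,0.075],[0,0,0,0,-0.05,0,0.075],[0,0,0,0,0,0,0.075],[0,0,0,0,0,0,0.075]]]'
python3 look.py 15
python3 - <<'E'
from h import *
cv2.imwrite("pics/top15.png",robot.snapshot("top")[:,:,::-1])
E
```

```text
t: 11.85
eef_pos: [0.5176, -0.2169, 0.2243]
tcp_rot: [[-0.071, 0.997, 0.018], [0.997, 0.071, 0.003], [0.001, 0.018, -1.0]]
ft_force: [1.2, -0.3, -0.0]
width: 0.88
t: 12.48
eef_pos: [0.5169, -0.3754, 0.2306]
tcp_rot: [[-0.066, 0.997, 0.025], [0.998, 0.066, -0.001], [-0.003, 0.025, -1.0]]
ft_force: [1.1, 0.7, -0.6]
width: 0.878
12.525 [ 0.5167 -0.3758  0.2306] [-0.915  -0.6717 -0.1924] 0.8820197344022901 tilt [ 0.0245 -0.002  -0.9997]
jaw deg rel tray 9.435025971528244 tcp tray [[-0.0181 -0.4067]] F [[-0.0551 -0.4128]]
```

View pics/side15.png

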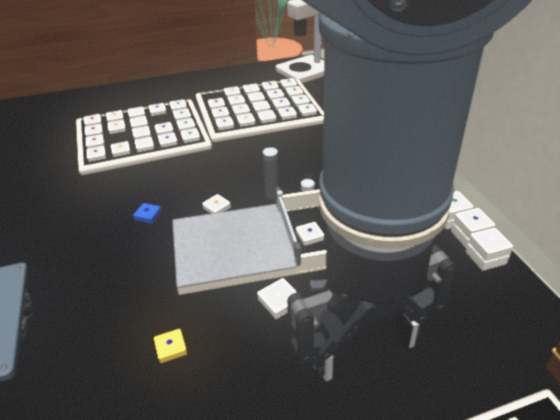

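View pics/top15.png

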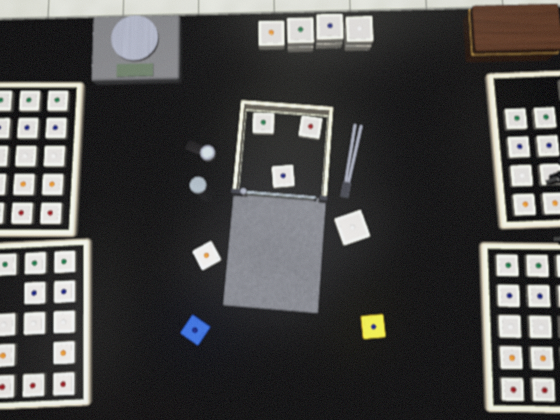

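The top view shows the gembox in the well at (283,176) and the flap shut along row ~193; nothing else looks moved. One numeric check, then I'll hand in.

Run:
```python
from h import *
T=(np.array([.5747,.0271]),-.0986)
def blobs(f):
    v=cv2.cvtColor(cv2.imread(f),cv2.COLOR_BGR2HSV)[:,:,2]; n,l,s,c=cv2.connectedComponentsWithStats((v>165).astype(np.uint8))
    return [(s[i,4],c[i]) for i in range(1,n) if 100<s[i,4]<1000 and 180<c[i][0]<390 and 90<c[i][1]<350]
A=blobs("pics/top0.png");B=blobs("pics/top15.png")
for a,c in B:
    d=min(np.linalg.norm(c-q) for _,q in A); print(a,c,"moved px",round(d,2))
print("box",wt(ray("top",[(283,176)],.018),T))
a=cv2.imread("pics/top0.png").astype(int)[185:205,230:330];b=cv2.imread("pics/top15.png").astype(int)[185:205,230:330]
print("flap area mean diff",abs(a-b).mean())
robot.job_done()
```

```text
946 [286.4281 133.7389] moved px 0.24
437 [263.167  121.8352] moved px 0.03
437 [309.6499 126.2311] moved px 0.01
227 [352.0308 153.63  ] moved px 0.04
138 [207.0217 152.1667] moved px 0.0
432 [282.5949 175.7662] moved px 42.38
175 [197.3714 184.5029] moved px 0.0
796 [351.7852 227.103 ] moved px 0.03
466 [206.2854 255.1009] moved px 0.05
476 [372.6008 326.1996] moved px 0.02
440 [194.6955 329.6227] moved px 0.03
box [[ 0.0415 -0.0039]]
flap area mean diff 6.868
the job is handed in; nothing more can be done
```

The gem box now lies flat in the well, and the flap closed by itself once the hand was lifted away. I handed the job in at about 12.5 s.

**How it went:** The front finger opened the flap and held it while the rear finger pushed the box along the deck.
- **Contact surface:** The box was pushed with the lower end of the rear finger's inner face (its tip), not the outside of the finger. It was never gripped or lifted on purpose.
- **First push:** The box turned about 24° and the front finger opened the flap slightly. I backed off, which let the flap close while the box was still about 40 mm short of it. I then straightened the box and pushed again with the flap held open.
- **At the edge:** The tail stayed propped on the rear finger with the box tilted about 24°. Drawing back 8 mm let it drop flat.

**Last checks:**
- **Box position:** The box centre is at about tray (+41, −4) mm. The side view taken before lifting the hand shows it flat.
- **Other objects:** Every other bright object in the top view moved less than 0.25 pixel between the first and last pictures.
- **Flap:** It looks shut in both final pictures. The pixel difference over the flap area (6.9) doesn't confirm this, because that area also takes in the deck edge and the box, so I relied on the pictures.
- **Box and flap contact:** I saw no contact in any picture; by calculation the gap was always over 10 mm. Pictures were only taken between pushes.
- **Forces:** The wrist force readings I took stayed under about 3 N.

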